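# Make up two gift sets at the game shop

## Robot

A 6-joint arm with a two-finger parallel gripper is mounted at the origin on the work surface. World frame = base frame: x ahead of the robot, y to its left, z up, the work surface at z = 0. Lengths are in m, angles in rad, forces in N, time in s.
With the tool pointing down it reaches from about 0.15 to 0.775 m from the base axis. Payload 6.1 kg.
Tool frame: the origin (TCP) lies midway between the tips of the shut fingers; the grasp point (between the pads) lies 19 mm behind it; z points along the fingers, y is the line along which they close (so a half turn about z gives the same grasp; the last joint's range is limited). The gripper opens to 85 mm and grips with 20 to 120 N. Pads are 22 mm wide; open, the fingers measure 114 mm over their backs; the gripper's body (76 mm by 85 mm) begins 54 mm behind the grasp point. The pads swing forward as they close: fully open they stand 13 mm farther back than shut.
Start: joints at [-1.188, 0.126, -0.04, 1.405, 0, 1.571], TCP at [0.196, -0.487, 0.231] pointing down, gripper open.
Joint ranges: [-2.72, 2.72], [-0.95, 1.95], [-1.27, 1.35], [-1.78, 2.02], [-1.46, 1.47], [-3.14, 3.14]. Speed limits (rad/s): [2.39, 2.39, 3.01, 3.14, 3.14, 3.14].

## Interface

Orientations are given as a rotation vector (axis times angle).
In Python, from rig import sense, grab_frame, finish_job, recognise gives the robot as it stands. The module is installed in compiled form; this text tells all that it offers.
- The arm moves only by the tool servo_tool, never from a script. Its argument "rows" is a list that holds one entry, the list of rows, each a list of 4 numbers: the shift along the world's x, y, z in mm, then the turn about the world's z in rad. A call has 1 to 10 rows; each row shifts and turns the commanded pose from where the row before left it; what a row does not reach is not made up. A row lasts 1/10 s, in which the tool goes at most 50 mm and 8.59 degrees, less where a joint would pass 70% of its speed; a pose out of reach is approached as far as the arm can. A call with a gripper value outside its range is refused whole. "hand" is the opening, from -1 (shut) to 1 (fully open), set as the call begins (left out, the last holds). The fingers move at their own pace and stop on an object; "newtons" is the grip in N (left out, the last holds). Time passes only in rows, so rows that do not move let the fingers close. It gives the time, the measured TCP pose, the force, the opening and the grip force at its end, in the units of the state.
- sense(): the state, without advancing time (a new reading comes with each control period).
- grab_frame(name): name is "side" or "top"; returns a dict with "pixels" (420x560x3 uint8, red, green, blue), "fx", "fy", "cx", "cy" (pixels), "k1" (the pictures are not rectified: a ray, as slopes to the right and down, at radius r is drawn at 1 + k1 r^2 times it, then the intrinsics apply), "pose" (4x4, takes a point from camera to world coordinates). Camera axes: x right, y down, z forward; pixel columns grow to the right and rows downward; lengths in m; the calibration is good to about 2 mm. A picture is of the moment at which its call begins. There is no depth.
- finish_job(): hands the job in; it is judged then, once.
Trained networks look in the newest picture that a camera, given by its name, has taken for a name from the list of things; names that differ only in an ending like _2 or _b are one class to them, and where a whole thing is asked for, a point or a joint stands for the part that bears it (a point fixed in the world has none). Each returns a list of dicts, best first, with "confidence" (0 to 1); they miss things now and then, are a little off and sometimes report something else, mostly with a low value. They report only what shows in the picture. A call takes as long as a camera call. They do not tell look-alikes from the thing itself.
- recognise(query, camera): "at" ([column, row] in pixels, amid what is visible of it).
The state is a dict: "time": time; "joints": joint angles; "qvel": joint speeds; "joint_efforts": joint torques, N m; "ee_pos": TCP position; "tool_rot": TCP orientation; "contact_force": force on the tool from outside, world axes, zero at the start; "torque": the same for the moment, N m; "width": finger opening in m; "finger_force": force on a finger pad.
Only numpy, scipy, OpenCV 4.12 (cv2) and the standard library are available. Lean on these libraries where they do the work, as an engineer would, in place of code of your own. Each camera call takes 0.05 s, during which the arm holds its last target. There are 200 camera calls.

## Task

Make up the two gift sets: the red tray gets the green card-game box and the orange car, the blue tray gets the yellow card-game box, the wooden pawn and the red die. In each tray lay the card box flat in the bay lined with black felt and stand the toys upright in the bare bay, everything resting fully on the tray's floor. Leave the purple card box and the white car where they are.

Things in the scene. Friction and masses are not known exactly. Their poses are not given: they have to be found in the camera images.
- green_cards: Green card-game box, a closed green box 82 (x) x 54 (y) x 36 (z) mm with a white panel on its top, lying flat, about 200 g. Origin at the centre of its underside, z up.
- yellow_cards: Yellow card-game box, a closed yellow box 82 (x) x 54 (y) x 36 (z) mm with a white panel on its top, lying flat, about 200 g. Origin at the centre of its underside, z up.
- purple_cards: Purple card-game box, a closed purple box 82 (x) x 54 (y) x 36 (z) mm with a white panel on its top, lying flat, about 200 g. Origin at the centre of its underside, z up. Not wanted: it stays in the stock.
- orange_car: Orange wooden toy car 72 mm long (x, nose to +x), 44 mm high, standing on its wheels, which do not turn. Its body, 34 mm wide (y), is flat-sided from 8 to 30 mm above the ground; the cabin above is 28 mm wide. About 130 g. Origin on the ground under its middle, z up.
- white_car: White wooden toy car 72 mm long (x, nose to +x), 44 mm high, standing on its wheels, which do not turn. Its body, 34 mm wide (y), is flat-sided from 8 to 30 mm above the ground; the cabin above is 28 mm wide. About 130 g. Origin on the ground under its middle, z up. Not wanted: it stays in the stock.
- pawn: Wooden game pawn, standing, 64 mm high, about 60 g: a straight round foot 36 mm in diameter and 34 mm high, then a thin neck and a round head 29 mm in diameter. Origin at the centre of its underside, z up.
- die: Large red die with white pips, a 36 mm cube with slightly rounded edges, about 50 g; any face may be up. Origin at its centre (18 mm above what it rests on).
- red_tray: Red gift tray, fixed: outside 108 (x) x 164 (y) x 15 (z) mm, walls and floor 4 mm. A 4 mm divider, 15 mm high, along x through the middle leaves two bays, each 100 (x) x 76 (y) mm inside: the bay lined with black felt, centred 40 mm to +y of the origin, and the bare red bay, centred 40 mm to -y. Origin at the centre of the underside, z up; bay floors at z = 4 mm.
- blue_tray: Blue gift tray, fixed: outside 108 (x) x 164 (y) x 15 (z) mm, walls and floor 4 mm. A 4 mm divider, 15 mm high, along x through the middle leaves two bays, each 100 (x) x 76 (y) mm inside: the bay lined with black felt, centred 40 mm to +y of the origin, and the bare blue bay, centred 40 mm to -y. Origin at the centre of the underside, z up; bay floors at z = 4 mm.
Mind the look-alikes: they are no part of the job. Several things look just like the pawn: the one meant starts nearest to the robot's base.

How it is judged:
At the end, for the whole second after the job is handed in: All five things lie in their trays and bays as the goal says, on the bay's floor (height within 4 mm), at rest, all but the die upright within 0.12 rad. In the tray frame: card boxes y 20 to 60 mm, x within 20 mm; toys y -15 to -65 mm, x within 36 mm (x of green_cards in the frame of red_tray between -0.02 and 0.02 m and y of green_cards in the frame of red_tray between 0.02 and 0.06 m and z of green_cards in the frame of red_tray between 0 and 0.008 m and linear speed of each of green_cards, orange_car, yellow_cards, pawn, die below 0.02 m/s and angle between each of green_cards, orange_car, yellow_cards, pawn's own z axis and vertical below 0.12 rad and x of orange_car in the frame of red_tray between -0.036 and 0.036 m and y of orange_car in the frame of red_tray between -0.065 and -0.015 m and z of orange_car in the frame of red_tray between 0 and 0.008 m and x of yellow_cards in the frame of blue_tray between -0.02 and 0.02 m and y of yellow_cards in the frame of blue_tray between 0.02 and 0.06 m and z of yellow_cards in the frame of blue_tray between 0 and 0.008 m and x of pawn in the frame of blue_tray between -0.036 and 0.036 m and y of pawn in the frame of blue_tray between -0.065 and -0.015 m and z of pawn in the frame of blue_tray between 0 and 0.008 m and x of die in the frame of blue_tray between -0.036 and 0.036 m and y of die in the frame of blue_tray between -0.065 and -0.015 m and z of die in the frame of blue_tray between 0.018 and 0.026 m); the robot touches nothing.
It fails at once if the purple card box or the white car is moved by more than 20 mm (distance of any of purple_cards, white_car from where it was at the start of the episode above 0.02 m).
It also fails if it takes over 144 s, if anything falls off the work surface, if the arm or the gripper's body presses on something with over 40 N, if the wrist force passes 120 N, or if a joint passes its speed limit or range.

## Working session

There is one attempt and no reset: what is moved stays moved. The work goes in short steps, Python scripts to look and compute and a tool call to move; the robot and the scene stay as the last step left them, time stands still between calls to the robot, and variables do not carry over. Pictures are saved under pics/ and viewed, at most 14 in all, crops included, and the job is handed in when it is done.

Besides the shell and the picture viewer there is one more tool, called after "Request:" as name(argument=value, ...), one argument or row to a line, values as JSON. servo_tool: Moves the arm, as the interface text tells. Its arguments: {"type":"object","properties":{"rows":{"type":"array","items":{"type":"array","items":{"type":"array","items":{"type":"number"}}}},"hand":{"type":"number"},"newtons":{"type":"number"}},"required":["rows"]}

```bash
mkdir -p pics
cat > h.py <<'E'
import numpy as np, cv2
from rig import sense, grab_frame, finish_job, recognise
def ray(f,p):
    K=np.array([[f['fx'],0,f['cx']],[0,f['fy'],f['cy']],[0,0,1]])
    x=np.array([(p[0]-f['cx'])/f['fx'],(p[1]-f['cy'])/f['fy']]); u=x.copy()
    for _ in range(30): u=x/(1+f['k1']*(u@u))
    T=np.array(f['pose']); return T[:3,3],T[:3,:3]@np.r_[u,1]
def onz(f,p,z):
    o,d=ray(f,p); return (o+d*(z-o[2])/d[2])[:2]
def proj(f,P):
    T=np.array(f['pose']); c=(np.atleast_2d(P)-T[:3,3])@T[:3,:3]
    s=c[:,:2]/c[:,2:]; s=s*(1+f['k1']*(s**2).sum(1,keepdims=True))
    return s*[f['fx'],f['fy']]+[f['cx'],f['cy']]
def save(f,n,crop=None,k=1):
    im=f['pixels'][:,:,::-1]
    if crop: im=im[crop[1]:crop[3],crop[0]:crop[2]]
    cv2.imwrite('pics/'+n,cv2.resize(im,None,fx=k,fy=k,interpolation=cv2.INTER_CUBIC))
E
python3 - <<'E'
from h import *
import pickle
fs={n:grab_frame(n) for n in('top','side')}
pickle.dump(fs,open('f0.pkl','wb'))
for n,f in fs.items():
    save(f,n+'0.png',None,1.42); print(n,f['fx'],f['cx'],f['cy'],f['k1'],np.round(f['pose'],3).tolist())
Z=dict(green_cards=.036,yellow_cards=.036,purple_cards=.036,orange_car=.04,white_car=.04,pawn=.05,die=.036,red_tray=.004,blue_tray=.004)
for q in Z:
  for n in fs:
    for r in recognise(q,n): print(q,n,np.round(r['at'],1),round(r['confidence'],2),np.round(onz(fs[n],r['at'],Z[q]),3))
print(sense())
E
```

```text
top 415.3691937317504 283.6968356148989 215.40289562024287 -0.014201389643249917 [[0.018, -0.988, 0.152, 0.379], [-1.0, -0.014, 0.024, -0.044], [-0.022, -0.152, -0.988, 1.255], [0.0, 0.0, 0.0, 1.0]]
side 519.2244844130366 276.5105864485161 201.89493373352025 -0.12634154154886623 [[0.936, -0.193, 0.294, 0.215], [-0.352, -0.505, 0.788, -1.001], [-0.004, -0.842, -0.54, 0.704], [0.0, 0.0, 0.0, 1.0]]
green_cards top [230.5 184.1] 0.65 [0.66  0.148]
green_cards side [279.6 166.5] 0.76 [0.648 0.134]
yellow_cards top [369.5 196.7] 0.66 [ 0.626 -0.269]
yellow_cards top [218.9 248.4] 0.26 [0.465 0.175]
yellow_cards side [343.1 264.7] 0.94 [ 0.622 -0.292]
yellow_cards side [280.7 169.9] 0.64 [0.644 0.116]
purple_cards top [276.8 178.2] 0.91 [0.68  0.009]
purple_cards top [220.7 248.2] 0.63 [0.466 0.17 ]
purple_cards side [310.2 193.9] 0.58 [ 0.668 -0.022]
orange_car top [142.2 222.3] 0.56 [0.539 0.407]
orange_car side [213.4 138.1] 0.77 [0.525 0.36 ]
white_car top [188.9 198.6] 0.64 [0.613 0.271]
white_car side [252.  151.6] 0.83 [0.604 0.236]
pawn top [410.6 194.8] 0.52 [ 0.631 -0.387]
pawn to
[... 549 characters left out ...]
': 1.0, 'joints': array([-1.18801991e+00,  1.25787892e-01, -3.96220492e-02,  1.40539456e+00,
       -3.19468171e-05,  1.57078428e+00]), 'qvel': array([ 1.76272892e-04, -1.49593001e-03,  8.41360345e-04,  9.28465044e-05,
       -9.33935690e-04,  2.58702143e-04]), 'joint_efforts': array([ 5.40600940e-04, -4.35712481e+01,  3.53097975e+01,  1.20146145e-03,
        1.93295309e-04,  6.17301879e-06]), 'ee_pos': array([ 0.1960683 , -0.48698738,  0.23129078]), 'tool_rot': array([-3.08422515e+00, -5.97618059e-01,  5.17085132e-05]), 'contact_force': array([-0.11418785,  0.0464362 , -0.08994908]), 'torque': array([ 0.00330582, -0.02221205, -0.01440123]), 'finger_force': 0.0, 'width': 0.08532402022314797}
```

View pics/top0.png

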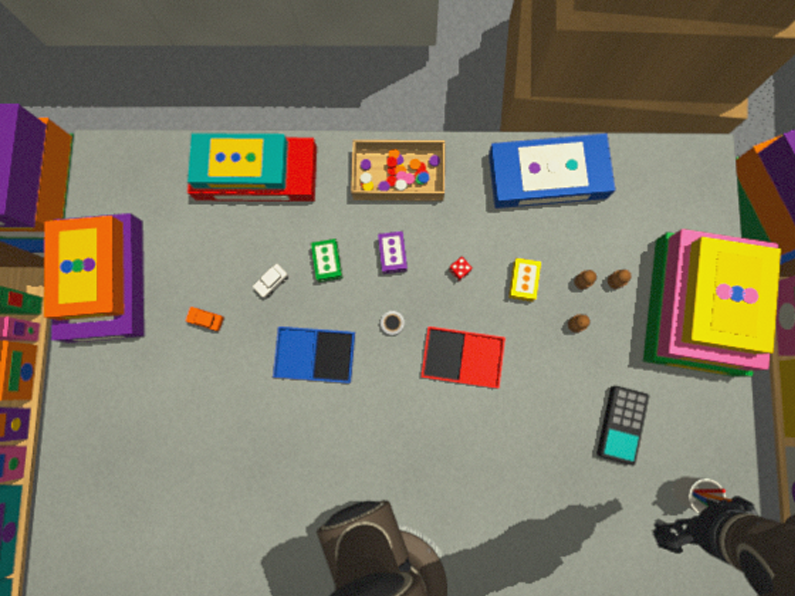

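View pics/side0.png

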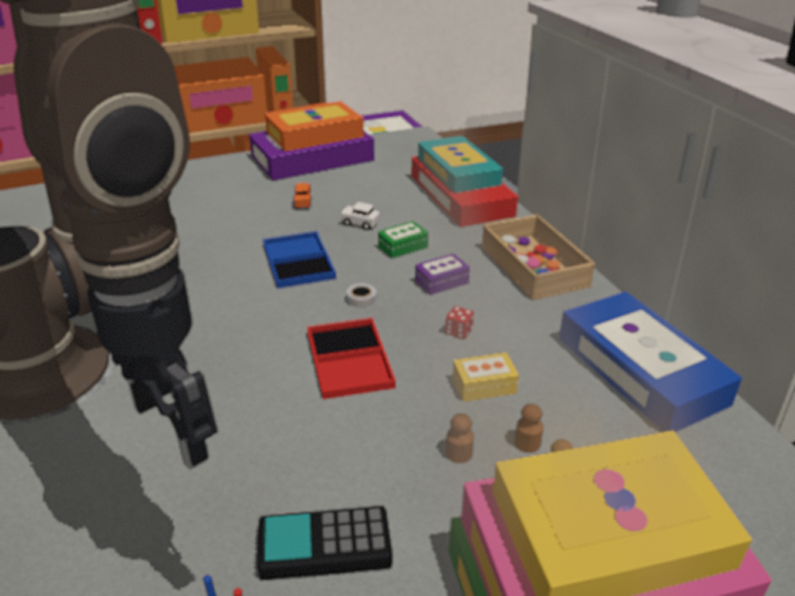

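Top view (px in the 1.42× picture): blue tray at (315,355), felt to the right; red tray (463,357), felt to the left; green box (326,260); yellow box (525,280); orange car (205,319); die (460,267).
Pawn candidates, original top px: A (411,197), B (437,196), C (408,227). C, at about (0.53,-0.40), is closest to the base, so C fits. I'll confirm it in a crop while fitting poses.

```bash
cat >> h.py <<'E'
from scipy.optimize import minimize
def box(lx,ly,z0,z1): return [(sx*lx/2,sy*ly/2,z) for sx in(-1,1) for sy in(-1,1) for z in(z0,z1)]
def cyl(r,z0,z1): return [(r*np.cos(a),r*np.sin(a),z) for a in np.linspace(0,2*np.pi,24) for z in (z0,z1)]
M=dict(cards=[box(.082,.054,0,.036)],die=[box(.036,.036,0,.036)],car=[box(.072,.034,.008,.03)],
 tray=[box(.108,.164,0,.015)],pawn=[cyl(.018,0,.034),cyl(.0145,.042,.057)+cyl(.0075,.036,.0635)])
def mask(f,hues,p,r,smin=110,vmin=60,fill=True):
    hsv=cv2.cvtColor(f['pixels'],cv2.COLOR_RGB2HSV).astype(int)
    m=np.zeros(hsv.shape[:2],np.uint8)
    for a,b in hues: m|=((hsv[...,0]>=a)&(hsv[...,0]<=b)&(hsv[...,1]>=smin)&(hsv[...,2]>=vmin)).astype(np.uint8)
    w=np.zeros_like(m); cv2.circle(w,tuple(int(round(v)) for v in p),int(r),1,-1); m&=w
    n,l,st,_=cv2.connectedComponentsWithStats(m)
    if n<2: return m
    m=(l==1+np.argmax(st[1:,4])).astype(np.uint8)
    if fill:
        c,_=cv2.findContours(m,cv2.RETR_EXTERNAL,cv2.CHAIN_APPROX_NONE); cv2.fillPoly(m,[cv2.convexHull(np.vstack(c))],1)
    return m
def fit(views,kind,x0,z=0,yaw=True):
    S=8
    def cost(v):
        e=0; a=v[2]; R=np.array([[np.cos(a),-np.sin(a),0],[np.sin(a),np.cos(a),0],[0,0,1]])
        for f,m in views:
            ys,xs=np.nonzero(m); x1,x2,y1,y2=max(xs.min()-8,0),xs.max()+9,max(ys.min()-8,0),ys.max()+9
            im=np.zeros(((y2-y1)*S,(x2-x1)*S),np.uint8)
            for part in M[kind]:
                q=(proj(f,np.array(part)@R.T+[v[0],v[1],z])-[x1,y1]+.5)*S-.5
                cv2.fillConvexPoly(im,cv2.convexHull(np.round(q*16).astype(np.int32)),255,shift=4)
            s=cv2.resize(im,(x2-x1,y2-y1),interpolation=cv2.INTER_AREA)/255.
            mm=m[y1:y2,x1:x2].astype(float); e+=((s-mm)**2).sum()/mm.sum()
        return e
    best=None
    for a in ([x0[2]+d for d in(-.35,0,.35)] if yaw else [0]):
        sim=np.array([[x0[0],x0[1],a],[x0[0]+.01,x0[1],a],[x0[0],x0[1]+.01,a],[x0[0],x0[1],a+.2]])
        r=minimize(cost,sim[0],method='Nelder-Mead',options=dict(initial_simplex=sim,xatol=2e-4,fatol=1e-4))
        if best is None or r.fun<best.fun: best=r
    return np.round(best.x,4),round(best.fun/len(views),3)
E
cat > m.py <<'E'
from h import *
import pickle
fs=pickle.load(open('f0.pkl','rb')); t,s=fs['top'],fs['side']
T=[('green_cards','cards',[(40,85)],(230.5,184),(280,167),24,.1),('yellow_cards','cards',[(20,34)],(369.5,196.7),(343,265),26,.1),
('purple_cards','cards',[(120,155)],(276.8,178),(310,194),24,.1),
('orange_car','car',[(4,18)],(144,225),(213,138),20,1.2),('die','die',[(0,8),(172,179)],(325,188.5),(323,225),14,.4),
('red_tray','tray',[(0,8),(172,179)],(327,252),(247,252),50,0),('blue_tray','tray',[(100,125)],(221,250),(211,183),45,3.14),
('pawnC','pawn',[(3,18)],(407,227),(324,308),24,0)]
for n,k,h,pt,ps,r,yaw in T:
    z0={'cards':.03,'tray':.01}.get(k,.025)
    a=dict(smin=60,vmin=30,fill=False) if k=='pawn' else {}
    mt,ms=mask(t,h,pt,r if k!='tray' else 40,**a),mask(s,h,ps,r*1.3,**a)
    x0=[*onz(t,pt,z0),yaw]
    print(n,mt.sum(),ms.sum(),*[fit(v,k,x0,yaw=k!='pawn') for v in ([(t,mt)],[(s,ms)],[(t,mt),(s,ms)])])
a=t['pixels'][170:250,350:460,::-1]; b=s['pixels'][270:350,300:410,::-1]
cv2.imwrite('pics/pawns.png',cv2.resize(np.hstack([a,b]),None,fx=3.6,fy=3.6,interpolation=cv2.INTER_CUBIC))
E
python3 m.py
```

```text
green_cards 537 502 (array([0.6671, 0.1539, 0.1912]), np.float64(0.033)) (array([ 0.6627,  0.1485, -0.179 ]), np.float64(0.348)) (array([0.6675, 0.1538, 0.1864]), np.float64(0.209))
yellow_cards 596 1191 (array([ 0.6302, -0.2709, -0.1383]), np.float64(0.028)) (array([ 0.6297, -0.2715, -0.2115]), np.float64(0.07)) (array([ 0.6303, -0.2712, -0.1538]), np.float64(0.053))
purple_cards 492 40 (array([0.687 , 0.0117, 0.0988]), np.float64(0.053)) (array([ 0.7183, -0.0578,  0.0167]), np.float64(1.0)) (array([ 0.7672, -0.1   ,  0.3056]), np.float64(1.0))
orange_car 315 197 (array([0.536 , 0.4096, 1.313 ]), np.float64(0.052)) (array([0.5345, 0.4097, 1.2946]), np.float64(0.047)) (array([0.535 , 0.4097, 1.3053]), np.float64(0.058))
die 168 146 (array([ 0.6529, -0.1348,  0.7961]), np.float64(0.058)) (array([ 0.6488, -0.1413, -0.485 ]), np.float64(1.186)) (array([ 0.6515, -0.1363,  1.0848]), np.float64(0.723))
red_tray 2125 2698 (array([ 0.464 , -0.1408, -0.1299]), np.float64(0.033)) (array([ 0.463 , -0.1426, -0.1274]), np.float64(0.013)) (array([ 0.4633, -0.1419, -0.1301]), np.float64(0.026))
blue_tray 2041 1458 (array([0.4646, 0.174 , 3.0808]), np.float64(0.014)) (array([0.4636, 0.1747, 3.0736]), np.float64(0.032)) (array([0.464 , 0.1741, 3.0774]), np.float64(0.025))
pawnC 155 537 (array([ 0.5384, -0.382 ,  0.0757]), np.float64(0.053)) (array([ 0.5374, -0.3822,  0.1065]), np.float64(0.083)) (array([ 0.5383, -0.3822,  0.1254]), np.float64(0.07))
```

View pics/pawns.png

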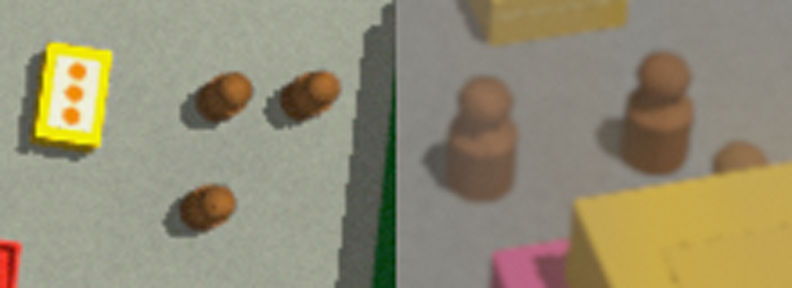

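The crop shows three pawns: A and B at upper right, and C standing alone lower left at top px (407,227). C's fitted position is (0.538,-0.382), 0.66 m from the base; A and B are over 0.73 m away. So C is the pawn meant, and I'm going to it.

Request:
servo_tool(
  rows=[
    [[34, 10, 0, -0.045], [34, 10, 0, -0.045], [34, 10, 0, -0.045], [34, 10, 0, -0.045], [34, 11, 0, -0.045], [34, 11, 0, -0.045], [34, 11, -20, -0.045], [34, 11, -30, -0.045], [34, 11, -40, -0.045], [36, 10, -40, -0.041]],
  ],
  hand=1,
  newtons=40,
)

```text
time: 2.0
ee_pos: [0.5341, -0.383, 0.1065]
tool_rot: [3.139, -0.102, 0.001]
contact_force: [0.1, -1.4, -0.1]
width: 0.0852
finger_force: 0.0
```

Request:
servo_tool(
  rows=[
    [[0, 0, 0, 0], [0, 0, 0, 0], [0, 0, 0, 0]],
  ],
)

```text
time: 2.3
ee_pos: [0.5326, -0.3843, 0.1088]
tool_rot: [3.139, -0.1, 0.002]
contact_force: [0.2, -0.2, -0.1]
width: 0.0856
finger_force: 0.0
```

Run:
```python
from h import *
f=grab_frame('side'); save(f,'s1.png',(230,150,450,350),3.2)
s=sense();print(s['joints'],s['ee_pos'],s['tool_rot'])
```

```text
[-6.25277436e-01  3.95560080e-01  4.35021321e-02  1.21616092e+00
 -2.09284884e-04  2.58031004e+00] [ 0.53261659 -0.38457559  0.10935336] [ 3.13836923 -0.1004544   0.00317137]
```

View pics/s1.png

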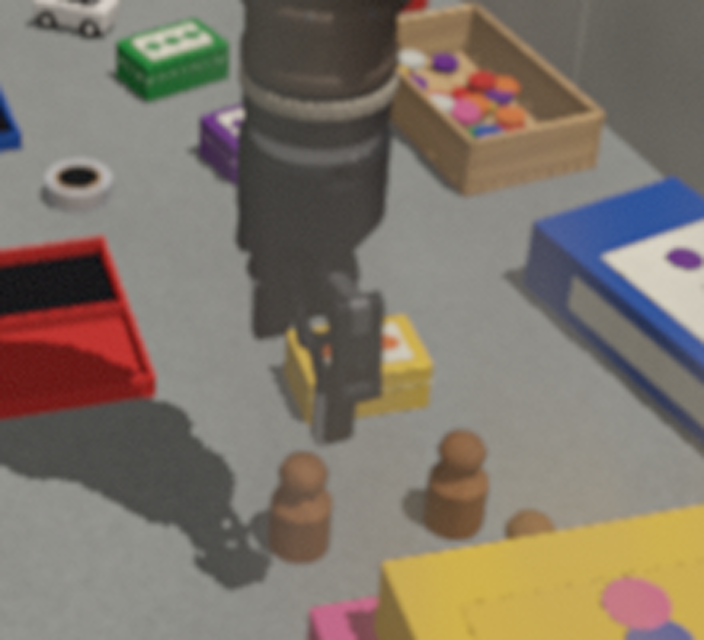

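Side view: the open gripper hovers over pawn C (crop 300,505), and nothing else is close. Descending and gripping.

Request:
servo_tool(
  rows=[
    [[5.5, 2.5, -20, 0], [0, 0, -30, 0], [0, 0, -25, 0], [0, 0, -20, 0], [0, 0, -10, 0], [0, 0, 0, 0], [0, 0, 0, 0], [0, 0, 0, 0]],
  ],
)

```text
time: 3.15
ee_pos: [0.539, -0.3819, 0.0044]
tool_rot: [3.138, -0.1, 0.004]
contact_force: [0.2, 0.6, 0.7]
width: 0.0852
finger_force: 0.0
```

Request:
servo_tool(
  rows=[
    [[0, 0, 0, 0], [0, 0, 0, 0], [0, 0, 0, 0], [0, 0, 0, 0], [0, 0, 0, 0], [0, 0, 0, 0], [0, 0, 0, 0], [0, 0, 0, 0]],
  ],
  hand=-1,
)

```text
time: 3.95
ee_pos: [0.5385, -0.3813, 0.0029]
tool_rot: [3.14, -0.099, 0.001]
contact_force: [-0.9, -0.1, 5.1]
width: 0.0347
finger_force: 40.3
```

Request:
servo_tool(
  rows=[
    [[0, 0, 20, 0], [0, 0, 40, 0], [0, 0, 40, 0], [0, 0, 30, 0], [-6, 40, 0, 0], [-6, 40, 0, 0], [-6, 40, 0, 0], [-6, 40, 0, 0], [-6, 40, 0, 0], [-6, 40, 0, 0]],
  ],
)

```text
time: 4.95
ee_pos: [0.5012, -0.1395, 0.1317]
tool_rot: [-3.14, 0.1, 0.002]
contact_force: [1.1, 0.8, -0.3]
width: 0.0348
finger_force: 40.1
```

Request:
servo_tool(
  rows=[
    [[-6, 40, 0, 0], [-6, 40, 0, 0], [-7, 40, 0, 0], [-7, 40, 0, 0], [-7, 40, 0, 0], [-7, 40, 0, 0], [-7, 40, 0, 0], [-7, 40, 0, 0], [-6, 37, 0, 0], [0, 0, 0, 0]],
  ],
)

```text
time: 5.95
ee_pos: [0.4469, 0.0827, 0.1326]
tool_rot: [-3.031, -0.174, 0.011]
contact_force: [-0.4, -0.1, -0.1]
width: 0.0349
finger_force: 40.1
```

Request:
servo_tool(
  rows=[
    [[0, 0, 0, 0], [0, 0, 0, 0], [0, 0, 0, 0]],
  ],
)

```text
time: 6.25
ee_pos: [0.4474, 0.081, 0.1325]
tool_rot: [-3.032, -0.17, 0.011]
contact_force: [0.8, -0.5, -0.0]
width: 0.0348
finger_force: 40.1
```

The wrist reached its joint range, so I turn half a turn the other way, which gives the same grasp line.

Request:
servo_tool(
  rows=[
    [[0, 0, 0, 0.148], [0, 0, 0, 0.148], [0, 0, 0, 0.148], [0, 0, 0, 0.148], [0, 0, 0, 0.148], [0, 0, 0, 0.148], [0, 0, 0, 0.148], [0, 0, 0, 0.148], [0, 0, 0, 0.148], [0, 0, 0, 0.148]],
  ],
)

```text
time: 7.25
ee_pos: [0.4474, 0.081, 0.1325]
tool_rot: [-2.139, -2.198, 0.117]
contact_force: [0.7, 0.2, -1.1]
width: 0.0349
finger_force: 40.1
```

Request:
servo_tool(
  rows=[
    [[0, 15, 0, 0.148], [0, 15, 0, 0.148], [0, 15, 0, 0.148], [0, 15, 0, 0.148], [0, 15, 0, 0.148], [0, 15, 0, 0.148], [0, 15, 0, 0.148], [0, 15, 0, 0.148], [-2, 14, 0, 0.148], [-3, 0, 0, 0.148]],
  ],
)

```text
time: 8.25
ee_pos: [0.4426, 0.2166, 0.1323]
tool_rot: [-0.097, -3.134, 0.164]
contact_force: [1.1, 0.2, -0.3]
width: 0.0348
finger_force: 40.1
```

Request:
servo_tool(
  rows=[
    [[0, 0, 0, 0], [0, 0, 0, 0], [0, 0, 0, 0]],
  ],
)

```text
time: 8.55
ee_pos: [0.4425, 0.215, 0.1326]
tool_rot: [-0.113, -3.133, 0.165]
contact_force: [-0.2, 0.6, -1.0]
width: 0.0351
finger_force: 40.1
```

The joint limit left the tool leaning about 0.1 rad. I'll take this out at the opposite wrist limit before placing; first check the joints.

```bash
cat >> h.py <<'E'
from scipy.spatial.transform import Rotation as Ro
def st():
    s=sense(); R=Ro.from_rotvec(s['tool_rot']).as_matrix()
    print('t',s['time'],'q',np.round(s['joints'],3),'p',np.round(s['ee_pos'],4),'psi',round(np.arctan2(R[1,1],R[0,1]),3),'toolz',np.round(R[:,2],3),'lean along closing',round(R[2,1],3),'across',round(R[2,0],3))
E
python3 -c "from h import *;st()"
```

```text
t 8.55 q [ 0.506  0.128 -0.258  1.241 -0.089  0.58 ] p [0.4425 0.215  0.1326] psi 1.499 toolz [-0.006 -0.105 -0.994] lean along closing -0.105 across -0.001
```

Request:
servo_tool(
  rows=[
    [[0, 0, 0, 0.148], [0, 0, 0, 0.148], [0, 0, 0, 0.148], [0, 0, 0, 0.148], [0, 0, 0, 0.148], [0, 0, 0, 0.148], [0, 0, 0, 0.148], [0, 0, 0, 0.148], [0, 0, 0, 0.148], [0, 0, 0, 0.148]],
  ],
)

```text
time: 9.55
ee_pos: [0.4424, 0.2149, 0.1326]
tool_rot: [-1.995, 2.334, -0.121]
contact_force: [-0.6, -0.4, -0.6]
width: 0.0344
finger_force: 40.1
```

Request:
servo_tool(
  rows=[
    [[0, 0, 0, 0.148], [0, 0, 0, 0.148], [0, 0, 0, 0.148], [0, 0, 0, 0.148], [0, 0, 0, 0.148], [0, 0, 0, 0.148], [0, 0, 0, 0.148], [0, 0, 0, 0.148], [0, 0, 0, 0.148], [0, 0, 0, 0.148]],
  ],
)

```text
time: 10.55
ee_pos: [0.4424, 0.2148, 0.1326]
tool_rot: [-3.014, 0.375, -0.017]
contact_force: [0.8, 0.9, -0.2]
width: 0.035
finger_force: 40.1
```

Request:
servo_tool(
  rows=[
    [[0, 0, 0, 0.148], [0, 0, 0, 0.148], [0, 0, 0, 0.148], [0, 0, 0, 0.148], [0, -20, 0, 0], [0, -20, 0, 0], [0, -20, 0, 0], [0, -20, 0, 0], [0, 0, 0, 0], [0, 0, 0, 0]],
  ],
)

```text
time: 11.55
ee_pos: [0.4334, 0.1622, 0.1328]
tool_rot: [-3.024, -0.463, 0.02]
contact_force: [0.0, 0.9, -0.9]
width: 0.0345
finger_force: 40.1
```

```bash
python3 -c "from h import *;st()"
```

```text
t 11.55 q [ 0.305  0.028 -0.365  1.178  0.083 -3.14 ] p [0.4334 0.1622 0.1328] psi -1.267 toolz [-0.026  0.079 -0.997] lean along closing -0.083 across -0.001
```

Request:
servo_tool(
  rows=[
    [[0, -20, 0, 0], [0, -20, 0, 0], [0, -20, 0, 0], [0, 0, 0, 0], [0, 0, 0, 0]],
  ],
)

```text
time: 12.05
ee_pos: [0.4247, 0.1327, 0.1326]
tool_rot: [-3.057, -0.404, 0.014]
contact_force: [0.4, -0.1, -0.6]
width: 0.0346
finger_force: 40.1
```

```bash
python3 -c "from h import *;st()"
```

```text
t 12.05 q [ 0.264 -0.005 -0.397  1.179  0.058 -3.141] p [0.4247 0.1327 0.1326] psi -1.308 toolz [-0.016  0.056 -0.998] lean along closing -0.058 across -0.001
```

Request:
servo_tool(
  rows=[
    [[0, -20, 0, 0], [0, -20, 0, 0], [0, -20, 0, 0], [0, -20, 0, 0], [0, -20, 0, 0], [0, -20, 0, 0], [0, 0, 0, 0], [0, 0, 0, 0]],
  ],
)

```text
time: 12.85
ee_pos: [0.4104, 0.078, 0.1325]
tool_rot: [-3.123, -0.286, 0.003]
contact_force: [-0.3, 0.1, -1.2]
width: 0.0349
finger_force: 40.1
```

```bash
python3 -c "from h import *;st()"
```

```text
t 12.85 q [ 0.184 -0.055 -0.445  1.182  0.006 -3.141] p [0.4104 0.078  0.1325] psi -1.388 toolz [-0.003  0.006 -1.   ] lean along closing -0.006 across -0.002
```

Request:
servo_tool(
  rows=[
    [[0, 0, 0, -0.148], [0, 0, 0, -0.148], [0, 0, 0, -0.148], [0, 0, 0, -0.148], [0, 0, 0, -0.148], [0, 0, 0, -0.148], [0, 0, 0, -0.148], [0, 0, 0, -0.148], [0, 0, 0, -0.148], [0, 0, 0, -0.148]],
  ],
)

```text
time: 13.85
ee_pos: [0.4105, 0.0785, 0.1324]
tool_rot: [-2.494, 1.901, -0.003]
contact_force: [0.5, -0.6, -0.9]
width: 0.0347
finger_force: 40.2
```

Request:
servo_tool(
  rows=[
    [[0, 0, 0, -0.148], [0, 0, 0, -0.148], [0, 0, 0, -0.148], [4, 17, 0, -0.148], [4, 17, 0, -0.148], [4, 17, 0, -0.148], [4, 17, 0, -0.148], [4, 17, 0, -0.148], [4, 17, 0, -0.148], [4, 17, 0, -0.148]],
  ],
)

```text
time: 14.85
ee_pos: [0.4385, 0.1983, 0.1324]
tool_rot: [-0.561, 3.088, -0.008]
contact_force: [0.8, -0.1, -0.2]
width: 0.0349
finger_force: 40.2
```

Request:
servo_tool(
  rows=[
    [[4, 18, 0, -0.148], [0, 0, 0, -0.148], [0, 0, 0, -0.132], [0, 0, 0, 0], [0, 0, 0, 0]],
  ],
)

```text
time: 15.35
ee_pos: [0.4423, 0.2153, 0.1324]
tool_rot: [0.094, 3.139, -0.009]
contact_force: [0.6, 0.7, 0.3]
width: 0.0348
finger_force: 40.2
```

```bash
python3 -c "from h import *;st()"
```

```text
t 15.35 q [ 0.457  0.084 -0.304  1.184 -0.006  0.517] p [0.4423 0.2153 0.1324] psi 1.511 toolz [ 0.001 -0.006 -1.   ] lean along closing -0.006 across -0.002
```

Request:
servo_tool(
  rows=[
    [[0, 0, -35, 0], [0, 0, -35, 0], [0, 0, -30, 0], [0, 0, -14, 0], [0, 0, -6, 0], [0, 0, -3, 0], [0, 0, 0, 0], [0, 0, 0, 0], [0, 0, 0, 0]],
  ],
)

```text
time: 16.25
ee_pos: [0.443, 0.2155, 0.0104]
tool_rot: [0.099, 3.137, -0.008]
contact_force: [-0.4, 0.7, -0.8]
width: 0.0351
finger_force: 40.2
```

Request:
servo_tool(
  rows=[
    [[0, 0, 0, 0], [0, 0, 0, 0], [0, 0, 0, 0], [0, 0, 0, 0], [0, 0, 12, 0], [0, 0, 15, 0], [0, 0, 40, 0], [0, 0, 40, 0], [0, 0, 20, 0]],
  ],
  hand=0.03,
)

```text
time: 17.15
ee_pos: [0.4435, 0.2157, 0.1409]
tool_rot: [0.099, 3.134, -0.006]
contact_force: [1.0, 0.2, 0.0]
width: 0.0438
finger_force: 0.0
```

```bash
cat > look.py <<'E'
from h import *
import sys,pickle
t,s=grab_frame('top'),grab_frame('side'); pickle.dump({'top':t,'side':s},open('f1.pkl','wb')); st()
if len(sys.argv)>1:
    save(s,sys.argv[1],tuple(map(int,sys.argv[2:6])),3)
E
python3 look.py s2.png 140 110 360 310
```

```text
t 17.25 q [ 0.456  0.079 -0.291  1.196 -0.006  0.52 ] p [0.4443 0.2161 0.1408] psi 1.507 toolz [ 0.008 -0.003 -1.   ] lean along closing -0.003 across -0.008
```

View pics/s2.png

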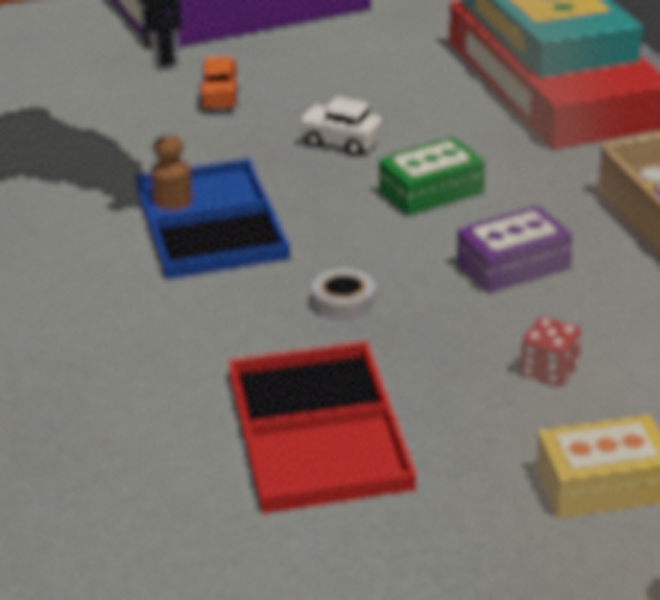

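Pawn C stands upright in the blue tray's bare bay (crop 172,175). Next is the orange car.

Request:
servo_tool(
  rows=[
    [[9, 19, 0, 0.137], [9, 19, 0, 0.137], [9, 19, 0, 0.137], [9, 19, 0, 0.137], [9, 19, 0, 0.137], [9, 20, 0, 0.137], [9, 20, 0, 0.137], [9, 20, 0, 0.137], [9, 20, 0, 0.137], [10, 20, 0, 0.136]],
  ],
  hand=1,
)

```text
time: 18.25
ee_pos: [0.5331, 0.4107, 0.1355]
tool_rot: [-1.913, 2.487, -0.006]
contact_force: [0.1, 0.3, 0.3]
width: 0.0855
finger_force: 0.0
```

Request:
servo_tool(
  rows=[
    [[0, 0, -40, 0], [0, 0, -20, 0], [0, 0, 0, 0], [0, 0, 0, 0], [0, 0, 0, 0]],
  ],
)

```text
time: 18.75
ee_pos: [0.5339, 0.4105, 0.078]
tool_rot: [-1.904, 2.49, -0.006]
contact_force: [0.2, 0.7, 1.4]
width: 0.0853
finger_force: 0.0
```

```bash
python3 -c "from h import *;st()"
```

```text
t 18.75 q [ 0.657  0.435  0.032  1.161 -0.004 -0.648] p [0.5339 0.4105 0.078 ] psi 2.876 toolz [ 0.008  0.001 -1.   ] lean along closing -0.007 across -0.003
```

Request:
servo_tool(
  rows=[
    [[1, 0, -30, 0], [0, 0, -30, 0], [0, 0, -10, 0], [0, 0, -5, 0], [0, 0, 0, 0], [0, 0, 0, 0]],
  ],
)

```text
time: 19.35
ee_pos: [0.5352, 0.4108, 0.0033]
tool_rot: [-1.904, 2.49, -0.006]
contact_force: [0.3, 0.1, -0.3]
width: 0.0855
finger_force: 0.0
```

Request:
servo_tool(
  rows=[
    [[0, 0, 0, 0], [0, 0, 0, 0], [0, 0, 0, 0], [0, 0, 0, 0], [0, 0, 0, 0], [0, 0, 0, 0], [0, 0, 0, 0], [0, 0, 0, 0]],
  ],
  hand=-1,
)

```text
time: 20.15
ee_pos: [0.5347, 0.4103, 0.0021]
tool_rot: [-1.904, 2.491, -0.006]
contact_force: [0.8, -0.3, 5.2]
width: 0.0332
finger_force: 41.2
```

Request:
servo_tool(
  rows=[
    [[0, 0, 20, 0], [0, 0, 35, 0], [0, 0, 40, 0], [0, 0, 35, 0], [0, -35, 0, -0.1], [0, -35, 0, -0.1], [0, -35, 0, -0.1], [0, -35, 0, -0.1], [0, -35, 0, -0.1], [0, -35, 0, -0.1]],
  ],
)

```text
time: 21.15
ee_pos: [0.5335, 0.1987, 0.1305]
tool_rot: [-1.079, 2.948, -0.007]
contact_force: [0.6, -0.2, -1.3]
width: 0.0333
finger_force: 40.6
```

Request:
servo_tool(
  rows=[
    [[-8, -38, 0, -0.1], [-8, -38, 0, -0.1], [-8, -38, 0, -0.1], [-8, -38, 0, -0.1], [-8, -38, 0, -0.1], [-8, -38, 0, -0.1], [-8, -38, 0, -0.1], [-8, -38, 0, -0.1], [-8, -38, 0, -0.035], [-5, -38, 0, 0]],
  ],
)

```text
time: 22.15
ee_pos: [0.456, -0.1809, 0.1308]
tool_rot: [0.204, 3.135, -0.008]
contact_force: [1.7, -0.8, -0.8]
width: 0.0331
finger_force: 40.6
```

Request:
servo_tool(
  rows=[
    [[0, 0, 0, 0], [0, 0, 0, 0], [0, 0, 0, 0]],
  ],
)

```text
time: 22.45
ee_pos: [0.457, -0.1792, 0.1309]
tool_rot: [0.202, 3.135, -0.008]
contact_force: [-1.2, 0.8, -1.4]
width: 0.0334
finger_force: 40.8
```

```bash
python3 look.py s3.png 140 130 360 330
```

```text
t 22.55 q [-0.37   0.08  -0.311  1.177 -0.005 -0.242] p [ 0.4573 -0.1788  0.1312] psi 1.443 toolz [ 0.001 -0.006 -1.   ] lean along closing -0.006 across -0.001
```

View pics/s3.png

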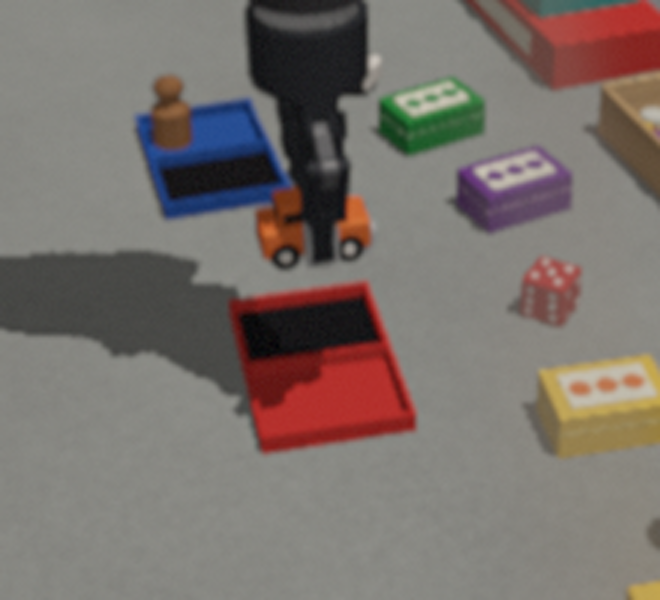

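The car is held level above the red tray. Setting it down, then on to the green box.

Request:
servo_tool(
  rows=[
    [[1, -3, -35, 0], [0, 0, -35, 0], [0, 0, -30, 0], [0, 0, -14, 0], [0, 0, -6, 0], [0, 0, -3, 0], [0, 0, 0, 0], [0, 0, 0, 0], [0, 0, 0, 0]],
  ],
)

```text
time: 23.45
ee_pos: [0.4591, -0.1831, 0.0094]
tool_rot: [0.203, 3.132, -0.01]
contact_force: [-0.0, 0.3, -1.7]
width: 0.0333
finger_force: 40.7
```

Request:
servo_tool(
  rows=[
    [[0, 0, 0, 0], [0, 0, 0, 0], [0, 0, 0, 0], [0, 0, 0, 0], [0, 0, 12, 0], [0, 0, 15, 0], [0, 0, 40, 0], [0, 0, 40, 0], [0, 0, 25, 0]],
  ],
  hand=0.01,
)

```text
time: 24.35
ee_pos: [0.4592, -0.1832, 0.1444]
tool_rot: [0.203, 3.13, -0.011]
contact_force: [0.3, 0.4, -0.0]
width: 0.0428
finger_force: 0.0
```

Request:
servo_tool(
  rows=[
    [[21, 33, 0, 0.032], [21, 33, 0, 0.032], [21, 33, 0, 0.032], [21, 33, 0, 0.032], [21, 34, 0, 0.032], [21, 34, 0, 0.032], [21, 34, 0, 0.032], [21, 34, 0, 0.032], [21, 34, 0, 0.032], [20, 34, 0, 0.032]],
  ],
  hand=1,
)

```text
time: 25.35
ee_pos: [0.6681, 0.1547, 0.1414]
tool_rot: [-0.301, 3.124, -0.009]
contact_force: [1.0, -0.2, 0.2]
width: 0.0854
finger_force: 0.0
```

Request:
servo_tool(
  rows=[
    [[0, 0, -30, 0], [0, 0, -30, 0], [0, 0, 0, 0], [0, 0, 0, 0], [0, 0, 0, 0]],
  ],
)

```text
time: 25.85
ee_pos: [0.6683, 0.1531, 0.0829]
tool_rot: [-0.298, 3.122, -0.008]
contact_force: [-0.7, -0.0, -0.2]
width: 0.0854
finger_force: 0.0
```

```bash
python3 look.py s4.png 140 110 360 310
```

```text
t 25.95 q [ 0.228  0.458  0.078  1.185 -0.006  0.038] p [0.6684 0.1531 0.0829] psi 1.761 toolz [ 0.006 -0.005 -1.   ] lean along closing -0.006 across -0.005
```

View pics/s4.png

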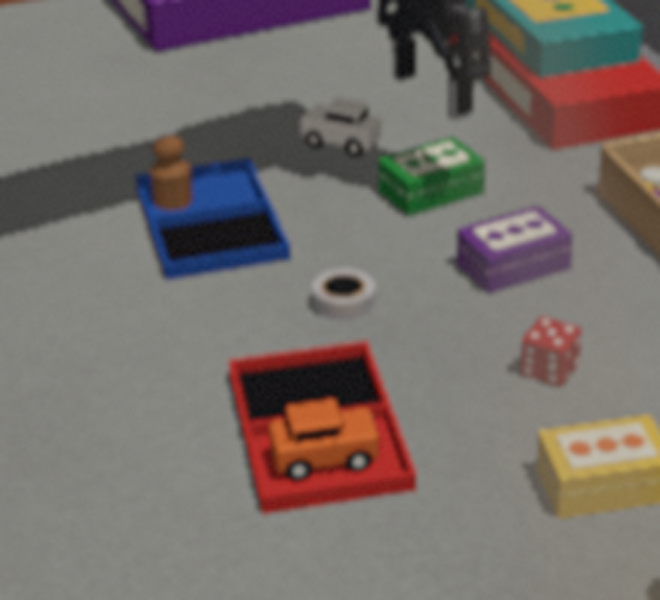

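The car stands in the red tray's bare bay (crop 325,440); the gripper is above the green box. Gripping high so the finger tips stay above the tray walls.

Request:
servo_tool(
  rows=[
    [[-1, 1, -35, 0], [0, 0, -25, 0], [0, 0, -8, 0], [0, 0, -5, 0], [0, 0, 0, 0], [0, 0, 0, 0]],
  ],
)

```text
time: 26.55
ee_pos: [0.6674, 0.1543, 0.0091]
tool_rot: [-0.298, 3.123, -0.008]
contact_force: [-0.5, -0.3, 0.3]
width: 0.0854
finger_force: 0.0
```

Request:
servo_tool(
  rows=[
    [[0, 0, 0, 0], [0, 0, 0, 0], [0, 0, 0, 0], [0, 0, 0, 0], [0, 0, 0, 0], [0, 0, 0, 0], [0, 0, 0, 0]],
  ],
  hand=-1,
  newtons=50,
)

```text
time: 27.25
ee_pos: [0.6671, 0.1542, 0.0087]
tool_rot: [-0.298, 3.123, -0.009]
contact_force: [-0.1, -1.5, 4.8]
width: 0.0533
finger_force: 54.5
```

Request:
servo_tool(
  rows=[
    [[0, 0, 15, 0], [0, 0, 25, 0], [0, 0, 35, 0], [0, 0, 35, 0], [-20, -26, 0, -0.04], [-20, -26, 0, -0.04], [-20, -26, 0, -0.04], [-20, -26, 0, -0.04], [-20, -26, 0, -0.04], [-20, -26, 0, -0.04]],
  ],
)

```text
time: 28.25
ee_pos: [0.5452, -0.0026, 0.1181]
tool_rot: [0.08, 3.139, -0.009]
contact_force: [0.5, -0.1, -2.0]
width: 0.0529
finger_force: 53.7
```

Request:
servo_tool(
  rows=[
    [[-20, -26, 0, -0.04], [-20, -26, 0, -0.04], [-20, -26, 0, 0], [-19, -22, 0, 0], [0, 0, 0, 0], [0, 0, 0, 0], [0, 0, 0, 0], [0, 0, 0, 0]],
  ],
)

```text
time: 29.05
ee_pos: [0.468, -0.1012, 0.1176]
tool_rot: [0.201, 3.133, -0.009]
contact_force: [-0.1, -0.2, -1.9]
width: 0.0532
finger_force: 53.7
```

```bash
python3 look.py s5.png 140 110 360 310
```

```text
t 29.15 q [-0.21   0.063 -0.36   1.145 -0.006 -0.081] p [ 0.4678 -0.1012  0.1174] psi 1.443 toolz [ 0.001 -0.006 -1.   ] lean along closing -0.006 across -0.002
```

View pics/s5.png

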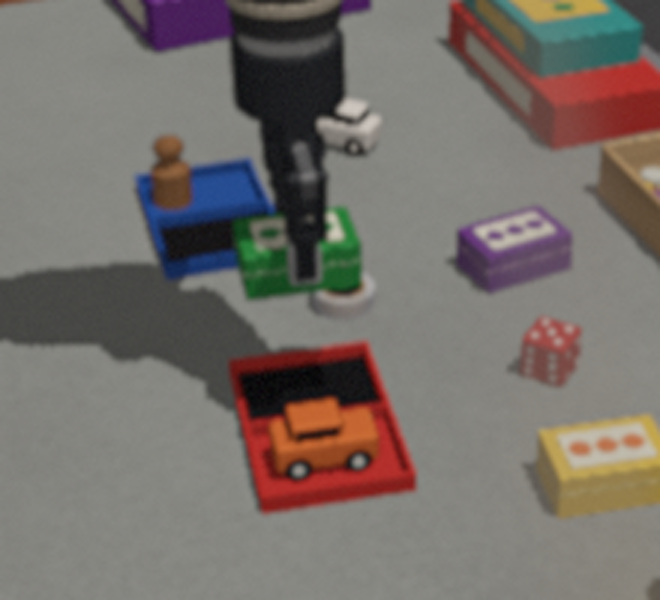

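Green box held level, with the tips about 13 mm above its underside. Placing it.

Request:
servo_tool(
  rows=[
    [[1, -1, -35, 0], [0, 0, -35, 0], [0, 0, -20, 0], [0, 0, -8, 0], [0, 0, -3, 0], [0, 0, -2, 0], [0, 0, 0, 0], [0, 0, 0, 0], [0, 0, 0, 0]],
  ],
)

```text
time: 30.05
ee_pos: [0.4689, -0.103, 0.0153]
tool_rot: [0.203, 3.132, -0.01]
contact_force: [-0.6, 0.1, -1.0]
width: 0.0535
finger_force: 53.7
```

Request:
servo_tool(
  rows=[
    [[0, 0, -1, 0], [0, 0, -1, 0], [0, 0, 0, 0], [0, 0, 0, 0]],
  ],
)

```text
time: 30.45
ee_pos: [0.4685, -0.1029, 0.0127]
tool_rot: [0.203, 3.133, -0.01]
contact_force: [-0.2, 0.1, 0.7]
width: 0.0532
finger_force: 53.8
```

Request:
servo_tool(
  rows=[
    [[0, 0, 0, 0], [0, 0, 0, 0], [0, 0, 0, 0], [0, 0, 0, 0], [0, 0, 15, 0], [0, 0, 20, 0], [0, 0, 40, 0], [0, 0, 30, 0], [0, 0, 20, 0]],
  ],
  hand=0.6,
)

```text
time: 31.35
ee_pos: [0.4691, -0.103, 0.14]
tool_rot: [0.203, 3.131, -0.01]
contact_force: [-0.4, -0.2, 0.8]
width: 0.0684
finger_force: 0.0
```

Request:
servo_tool(
  rows=[
    [[32, -34, 0, -0.017], [32, -34, 0, 0], [32, -34, 0, 0], [32, -34, 0, 0], [33, -32, 0, 0], [0, 0, -30, 0], [0, 0, -30, 0], [0, 0, 0, 0], [0, 0, 0, 0], [0, 0, 0, 0]],
  ],
  hand=1,
)

```text
time: 32.35
ee_pos: [0.6301, -0.271, 0.0796]
tool_rot: [0.229, 3.129, -0.011]
contact_force: [-0.0, -0.5, 0.0]
width: 0.0853
finger_force: 0.0
```

```bash
python3 look.py s6.png 220 160 440 360
```

```text
t 32.45 q [-0.404  0.458  0.071  1.177 -0.005 -0.258] p [ 0.6303 -0.271   0.0798] psi 1.425 toolz [ 0.004 -0.007 -1.   ] lean along closing -0.007 across -0.005
```

View pics/s6.png

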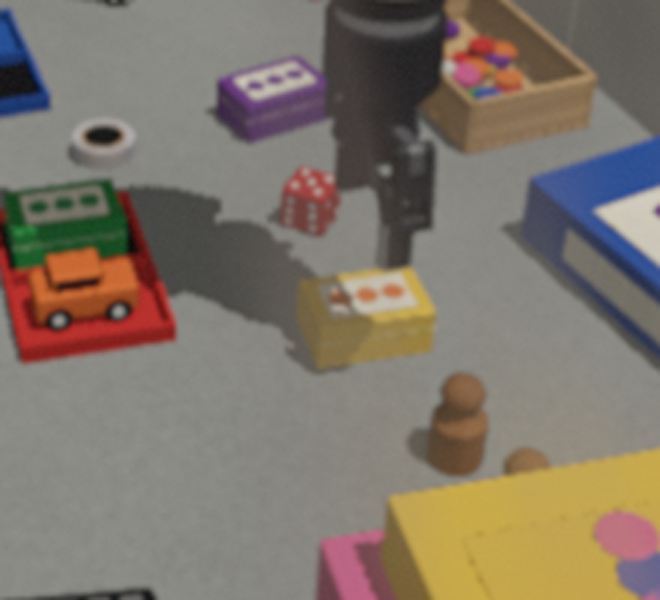

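The green box lies flat in the red tray's felt bay (crop 65,225) and the gripper is above the yellow box. Picking it up.

Request:
servo_tool(
  rows=[
    [[0, 0, -35, 0], [0, 0, -25, 0], [0, 0, -8, 0], [0, 0, -3, 0], [0, 0, 0, 0], [0, 0, 0, 0]],
  ],
)

```text
time: 33.05
ee_pos: [0.6304, -0.2712, 0.0083]
tool_rot: [0.229, 3.129, -0.011]
contact_force: [0.1, 0.4, 0.4]
width: 0.0854
finger_force: 0.0
```

Request:
servo_tool(
  rows=[
    [[0, 0, 0, 0], [0, 0, 0, 0], [0, 0, 0, 0], [0, 0, 0, 0], [0, 0, 0, 0], [0, 0, 0, 0], [0, 0, 0, 0]],
  ],
  hand=-1,
)

```text
time: 33.75
ee_pos: [0.6299, -0.2713, 0.0077]
tool_rot: [0.23, 3.13, -0.011]
contact_force: [-1.1, 0.2, 6.0]
width: 0.0529
finger_force: 54.4
```

Request:
servo_tool(
  rows=[
    [[0, 0, 15, 0], [0, 0, 25, 0], [0, 0, 35, 0], [0, 0, 35, 0], [-13, 31, 0, 0], [-13, 31, 0, 0], [-13, 31, 0, 0], [-13, 31, 0, 0], [-13, 31, 0, 0], [-13, 31, 0, 0]],
  ],
)

```text
time: 34.75
ee_pos: [0.5503, -0.0835, 0.1168]
tool_rot: [0.23, 3.132, -0.009]
contact_force: [-0.7, 0.9, -2.9]
width: 0.0531
finger_force: 53.5
```

Request:
servo_tool(
  rows=[
    [[-13, 31, 0, 0.02], [-13, 31, 0, 0.02], [-13, 31, 0, 0.02], [-13, 31, 0, 0.022], [-13, 31, 0, 0], [-13, 31, 0, 0], [-13, 33, 0, 0], [0, 0, 0, 0], [0, 0, 0, 0], [0, 0, 0, 0]],
  ],
)

```text
time: 35.75
ee_pos: [0.4604, 0.1337, 0.1167]
tool_rot: [0.102, 3.138, -0.01]
contact_force: [0.2, -0.6, -2.7]
width: 0.0533
finger_force: 53.7
```

```bash
python3 look.py s7.png 130 80 350 280
```

```text
t 35.85 q [ 0.286  0.067 -0.358  1.146 -0.006  0.352] p [0.4606 0.1333 0.1165] psi 1.505 toolz [ 0.001 -0.006 -1.   ] lean along closing -0.006 across -0.002
```

View pics/s7.png

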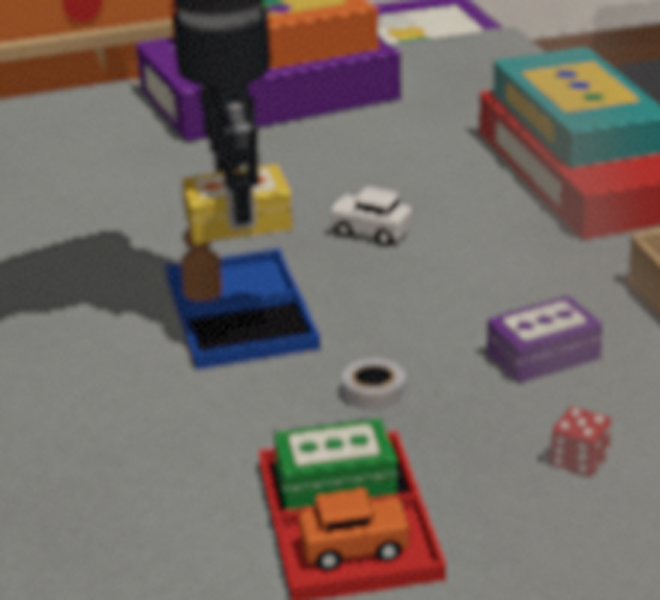

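Yellow box is level over the blue tray, clear of the pawn. Lowering.

Request:
servo_tool(
  rows=[
    [[1, 1, -35, 0], [0, 0, -35, 0], [0, 0, -20, 0], [0, 0, -8, 0], [0, 0, -4, 0], [0, 0, -2, 0], [0, 0, -1, 0], [0, 0, 0, 0], [0, 0, 0, 0], [0, 0, 0, 0]],
  ],
)

```text
time: 36.85
ee_pos: [0.4617, 0.1353, 0.012]
tool_rot: [0.101, 3.137, -0.009]
contact_force: [-0.4, -0.2, -2.6]
width: 0.0529
finger_force: 53.6
```

Request:
servo_tool(
  rows=[
    [[0, 0, 0, 0], [0, 0, 0, 0], [0, 0, 0, 0], [0, 0, 0, 0], [0, 0, 15, 0], [0, 0, 20, 0], [0, 0, 40, 0], [0, 0, 30, 0], [0, 0, 20, 0]],
  ],
  hand=0.6,
)

```text
time: 37.75
ee_pos: [0.4621, 0.1354, 0.139]
tool_rot: [0.101, 3.136, -0.008]
contact_force: [-0.9, 0.3, -0.1]
width: 0.0682
finger_force: 0.0
```

Run:
```python
from h import *
t,s=grab_frame('top'),grab_frame('side'); st()
pt,ps=(325,188.5),(323,225)
mt=mask(t,[(0,8),(172,179)],pt,14,80); ms=mask(s,[(0,10),(168,179)],ps,18,70)
for v in ([(t,mt)],[(s,ms)],[(t,mt),(s,ms)]): print(fit(v,'die',[.652,-.136,.8]))
```

```text
t 37.85 q [ 0.289  0.058 -0.316  1.191 -0.006  0.353] p [0.4632 0.1357 0.1396] psi 1.506 toolz [ 0.007 -0.004 -1.   ] lean along closing -0.004 across -0.007
(array([ 0.6533, -0.1338,  0.7075]), np.float64(0.029))
(array([ 0.6521, -0.1334,  0.8667]), np.float64(0.109))
(array([ 0.6528, -0.1337,  0.7757]), np.float64(0.082))
```

Request:
servo_tool(
  rows=[
    [[19, -27, 0, -0.075], [19, -27, 0, -0.075], [19, -27, 0, -0.075], [19, -27, 0, -0.075], [19, -27, 0, -0.075], [19, -27, 0, -0.075], [19, -27, 0, -0.075], [19, -27, 0, -0.075], [19, -27, 0, -0.075], [18, -26, 0, -0.07]],
  ],
  hand=1,
  newtons=40,
)

```text
time: 38.85
ee_pos: [0.6506, -0.135, 0.1347]
tool_rot: [-1.241, -2.884, 0.01]
contact_force: [0.1, -0.2, -0.3]
width: 0.0855
finger_force: 0.0
```

Request:
servo_tool(
  rows=[
    [[0, 0, -35, 0], [0, 0, -35, 0], [0, 0, 0, 0], [0, 0, 0, 0], [0, 0, 0, 0]],
  ],
)

```text
time: 39.35
ee_pos: [0.6511, -0.1338, 0.0682]
tool_rot: [1.236, 2.887, -0.009]
contact_force: [0.5, -0.4, 0.4]
width: 0.0854
finger_force: 0.0
```

```bash
python3 look.py s8.png 130 80 350 280
```

```text
t 39.45 q [-2.000e-01  4.280e-01  1.000e-03  1.142e+00 -6.000e-03  6.090e-01] p [ 0.6515 -0.1338  0.0687] psi 0.762 toolz [ 0.    -0.006 -1.   ] lean along closing -0.004 across -0.005
```

View pics/s8.png

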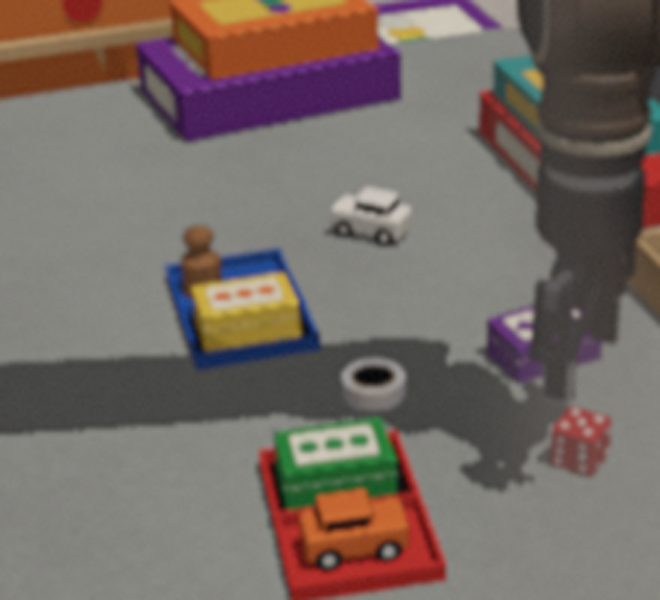

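Yellow box and pawn sit correctly in the blue tray; the gripper is over the die. Picking it up.

Request:
servo_tool(
  rows=[
    [[1, 0, -35, 0], [0, 0, -20, 0], [0, 0, -8, 0], [0, 0, -3, 0], [0, 0, 0, 0], [0, 0, 0, 0]],
  ],
)

```text
time: 40.05
ee_pos: [0.6524, -0.134, 0.0021]
tool_rot: [1.236, 2.886, -0.009]
contact_force: [0.3, 0.5, 1.2]
width: 0.0855
finger_force: 0.0
```

Request:
servo_tool(
  rows=[
    [[0, 0, 0, 0], [0, 0, 0, 0], [0, 0, 0, 0], [0, 0, 0, 0], [0, 0, 0, 0], [0, 0, 0, 0], [0, 0, 0, 0], [0, 0, 0, 0]],
  ],
  hand=-1,
)

```text
time: 40.85
ee_pos: [0.6517, -0.1339, 0.0009]
tool_rot: [1.237, 2.888, -0.01]
contact_force: [-0.7, 0.0, 5.6]
width: 0.0357
finger_force: 39.9
```

Request:
servo_tool(
  rows=[
    [[0, 0, 20, 0], [0, 0, 35, 0], [0, 0, 40, 0], [0, 0, 35, 0], [-10, 30, 0, 0.07], [-10, 30, 0, 0.07], [-10, 30, 0, 0.07], [-10, 30, 0, 0.07], [-10, 30, 0, 0.07], [-10, 30, 0, 0.07]],
  ],
)

```text
time: 41.85
ee_pos: [0.5904, 0.0472, 0.1297]
tool_rot: [-0.603, -3.082, 0.01]
contact_force: [0.8, -0.1, -0.1]
width: 0.0356
finger_force: 39.5
```

Request:
servo_tool(
  rows=[
    [[-17, 28, 0, 0.07], [-17, 28, 0, 0.07], [-17, 28, 0, 0.07], [-17, 28, 0, 0.07], [-17, 27, 0, 0.045], [-17, 27, 0, 0], [0, 0, 0, 0], [0, 0, 0, 0], [0, 0, 0, 0], [0, 0, 0, 0]],
  ],
)

```text
time: 42.85
ee_pos: [0.4898, 0.2113, 0.1303]
tool_rot: [0.103, 3.138, -0.01]
contact_force: [0.9, -0.1, -1.2]
width: 0.036
finger_force: 39.6
```

```bash
python3 look.py s9.png 130 80 350 280
```

```text
t 42.95 q [ 0.411  0.161 -0.22   1.191 -0.006  0.477] p [0.4898 0.2114 0.1303] psi 1.505 toolz [ 0.001 -0.006 -1.   ] lean along closing -0.006 across -0.002
```

View pics/s9.png

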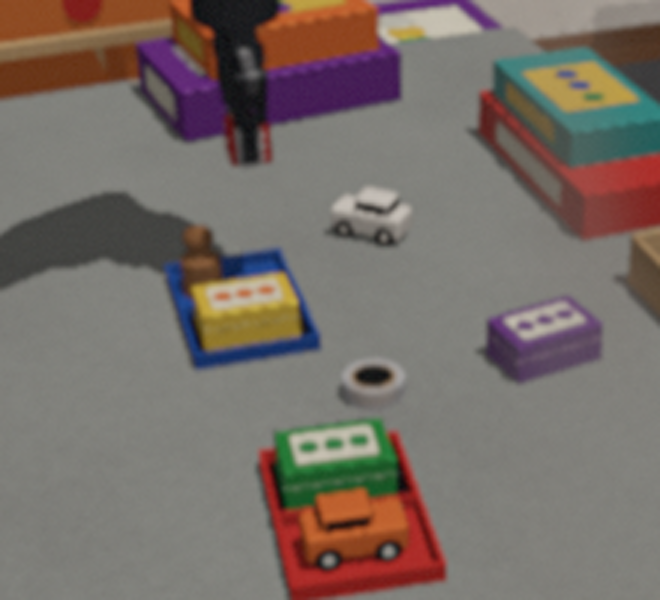

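Die is held aligned over the free end of the blue bare bay. Placing it and retreating upward.

Request:
servo_tool(
  rows=[
    [[2, 1, -35, 0], [0, 0, -35, 0], [0, 0, -30, 0], [0, 0, -14, 0], [0, 0, -6, 0], [0, 0, -3, 0], [0, 0, 0, 0], [0, 0, 0, 0], [0, 0, 0, 0]],
  ],
)

```text
time: 43.85
ee_pos: [0.492, 0.2134, 0.0085]
tool_rot: [0.101, 3.137, -0.008]
contact_force: [-0.7, -0.6, -0.9]
width: 0.0359
finger_force: 39.6
```

Request:
servo_tool(
  rows=[
    [[0, 0, 0, 0], [0, 0, 0, 0], [0, 0, 0, 0], [0, 0, 0, 0], [0, 0, 12, 0], [0, 0, 15, 0], [0, 0, 40, 0], [0, 0, 40, 0], [0, 0, 25, 0]],
  ],
  hand=0.03,
)

```text
time: 44.75
ee_pos: [0.4922, 0.2135, 0.1435]
tool_rot: [0.101, 3.135, -0.007]
contact_force: [1.1, -0.4, -0.4]
width: 0.0437
finger_force: 0.0
```

Request:
servo_tool(
  rows=[
    [[-15, -35, 0, 0], [-15, -35, 0, 0], [-15, -35, 0, 0], [-15, -35, 0, 0], [-15, -35, 0, 0], [-15, 0, 20, 0], [-15, 0, 20, 0], [0, 0, 0, 0]],
  ],
)

```text
time: 45.55
ee_pos: [0.3863, 0.0379, 0.1828]
tool_rot: [0.102, 3.134, -0.008]
contact_force: [0.3, 0.9, 0.4]
width: 0.0444
finger_force: 0.0
```

Run:
```python
from h import *
t,s=grab_frame('top'),grab_frame('side'); st()
a=t['pixels'][180:300,160:380,::-1]; b=s['pixels'][90:300,130:350,::-1]
cv2.imwrite('pics/end.png',cv2.resize(np.vstack([cv2.resize(a,None,fx=1,fy=1),b[:180]]),None,fx=2,fy=2,interpolation=cv2.INTER_CUBIC))
TR={'red':(np.array([.4633,-.1419]),-.130),'blue':(np.array([.464,.1741]),3.0774)}
for n,k,h,c,tr in [('green','cards',[(40,85)],(.4685,-.102),'red'),('yellow','cards',[(20,34)],(.461,.134),'blue'),('car','car',[(4,18)],(.458,-.182),'red'),('die','die',[(0,8),(172,179)],(.491,.2125),'blue'),('pawn','pawn',[(3,18)],(.4426,.2155),'blue')]:
    P=proj(t,[[*c,.025]])[0]; p=k=='pawn'
    m=mask(t,h,P,20,60 if p else 110,30 if p else 60,fill=not p)
    x,e=fit([(t,m)],k,[*c,TR[tr][1]],z=.004,yaw=not p); o,a=TR[tr]; d=x[:2]-o
    print(n,x,e,'in tray',np.round([d@[np.cos(a),np.sin(a)],d@[-np.sin(a),np.cos(a)]],4))
```

```text
t 45.65 q [ 0.103 -0.13  -0.406  1.291 -0.006  0.167] p [0.3869 0.0382 0.1803] psi 1.506 toolz [ 0.004 -0.006 -1.   ] lean along closing -0.006 across -0.004
green [ 0.4685 -0.1018 -0.1332] 0.081 in tray [-0.      0.0404]
yellow [0.4648 0.1371 3.0904] 0.748 in tray [-0.0032  0.0369]
car [ 0.4572 -0.1815 -0.1312] 0.19 in tray [-0.0009 -0.0401]
die [0.4935 0.2154 3.0611] 0.102 in tray [-0.0268 -0.0431]
pawn [0.4195 0.1974 0.5275] 0.773 in tray [ 0.0459 -0.0204]
```

View pics/end.png

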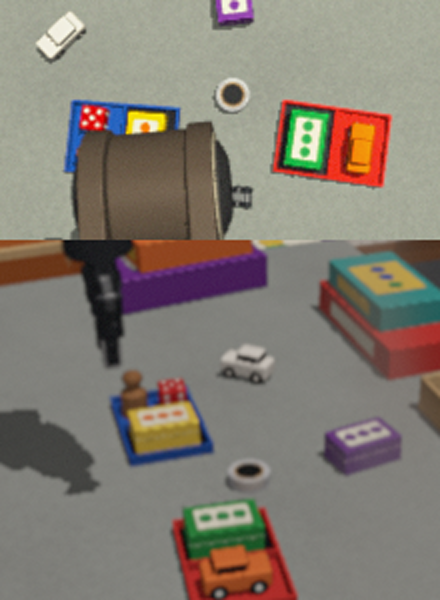

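The picture shows the die, pawn and yellow box in the blue tray, and the green box and car in the red tray, all upright and flat. The arm hides the pawn and yellow box in the top view, so their fits don't count, but the side view shows both in place. The purple box and white car haven't moved.

```bash
python3 -c "
from h import *
print(finish_job())"
```

```text
the job is handed in; nothing more can be done
None
```

I made up both gift sets and handed the job in at about 46 s of the 144 s allowed. In the last pictures all five things stand or lie in their correct bays and the purple box and white car are where they started, but the hand-in returned no verdict.

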